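# Empty the cup-forming die and hold its lid at the balance point

### The job

Lift the pressed baking cup out of the cavity of the open forming die and set it gently down on the baking tray, standing on its brim in the free space, then let go of it. Then grip the bar handle of the die's hinged lid, swing the lid forward from its rest to its balance point (a little short of the rest, still leaning slightly back past upright, where it would fall neither shut nor open) and finish there, still gripping the bar and holding the lid still. Never let the lid drop forward over the die, and leave the other cup, the bowl and the jar alone.

Things in the scene. Friction and masses are not known exactly. Their poses are not given: they have to be found in the camera images.
- mould: Fixed forming die: aluminium block 150 x 150 x 45 mm, turned up to 0.2 rad, on the left or right of the bench, tray on the other side. Origin: centre of underside. In its top, centred, a round cavity 68 mm across, floor 31 mm above the bench. Two lugs 104 mm high on its +y edge carry the lid; hinge axis parallel to its x, at y = +80 mm, z = 95 mm.
- lid (a joint): Lid angle: 0 shut flat on the die, 1.57 upright, 2.25 leaning back (to the die's +y) on its stop, the start. A round boss (64 mm across, 36 mm long) on its cavity face makes it balance at 1.76 rad, 11 degrees back past upright; below that it falls shut, above it falls back. Little friction; moved at the bar with under 3 N. 0.6 to 0.9 kg.
- lid_hinge (a point): Point on the hinge axis, in the middle of the lid's width; moves only with the die. Die frame: (0, 80, 95) mm.
- lid_bar (a point): Round steel bar, 12 mm diameter, on the lid's free edge, parallel to the hinge, 96 mm free between its two posts, 40 mm clear of the lid plate. This point: middle of the bar, 190 mm from the hinge axis; at lid angle q it is in the die frame at y = 80 - 190 cos q, z = 95 + 190 sin q mm. x along the bar. The bar can turn between gripping fingers.
- cup: The aluminium baking cup to move, about 60 g, mouth down like a hat: round brim 63 mm across, 4 mm thick; round crown 41 mm across at the brim, 39 mm near the top; 50 mm high over all. Origin: centre of its underside (brim). Starts lying loosely in the die cavity, crown standing 36 mm above the die's top face (which is 45 mm above the bench).
- tray: Fixed brass-coloured baking tray, 250 x 170 mm outside (its x, y), 18 mm high rim, walls and floor 4 mm thick. Origin: centre of its underside. Turned by up to 0.35 rad.
- tray_cup: Another, equal cup that already stands on the tray, in the half towards the tray's own +x end (50 to 80 mm from its middle); leave alone. Origin: centre of its underside.
- bowl: Green glass bowl, 130 mm across, 50 mm high, standing loose beyond the work; leave alone. Origin: centre of its underside.
- jar: Pale translucent jar with yellow cap, 72 mm across, 120 mm high, standing loose beyond the work; leave alone. Origin: centre of its underside.
Not all that is in view belongs to the job. Leave any red or turquoise look-alike of the cup alone.

How it is judged:
On the way, in this order (a step that is already met when the one before it is completed fails the run):
1. the cup is lifted clear of the die in the fingers (height (world z) of cup above 0.05 m and contact force between the fingers and cup above 0.5 N), for 0.1 s.
2. the cup stands on its brim on the tray, released (x of cup in the frame of tray between -0.121 and 0.121 m and y of cup in the frame of tray between -0.081 and 0.081 m and height (world z) of cup below 0.008 m and angle between cup's own z axis and vertical below 0.08 rad and linear speed of cup below 0.02 m/s and contact force between the fingers and cup below 0.05 N), for 0.2 s.
3. the lid is held still at its balance point by the bar (value of joint lid between 1.66 and 1.86 rad and velocity of joint lid between -0.1 and 0.1 rad/s and contact force between the fingers and lid_c2 above 1 N), for 0.3 s.
At the end, for the whole second after the job is handed in: The lid is held still within 0.1 rad of its balance angle of 1.76 rad, its bar gripped by the fingers (over 1 N); the cup stands upright on its brim (within 0.08 rad), flat on the tray floor, at rest and untouched (all of step 2 and all of step 3); the arm keeps its last pose, push and grip.
It fails at once if the lid drops forward over the die (below 1.2 rad) (value of joint lid below 1.2 rad).
It fails at once if the cup is dropped from more than about 20 mm (linear speed of cup above 0.6 m/s and contact force between the fingers and cup below 0.05 N).
It fails at once if the other cup, the bowl or the jar is disturbed (moved over 15 mm) (distance of any of tray_cup, bowl, jar from where it was at the start of the episode above 0.015 m).
It also fails if it takes over 70 s, if anything falls off the work surface, if the arm or the gripper's body presses on something with over 40 N, if the wrist force passes 120 N, or if a joint passes its speed limit or range.

### The arm

A 7-joint arm with a two-finger parallel gripper is mounted at the origin on the work surface. World frame = base frame: x ahead of the robot, y to its left, z up, the work surface at z = 0. Lengths are in m, angles in rad, forces in N, time in s.
With the tool pointing down it reaches from about 0.425 to 0.975 m from the base axis. Payload 16.7 kg.
Tool frame: the origin (TCP) lies on the centre line of the jaws, within the pads' length; the fingertips stand robot.nose_length ahead of it and the grasp point (between the pads) lies 11 mm behind it (robot.nose_length is the distance from the TCP to the fingertips, in m); z points along the fingers, y is the direction in which the jaws open and shut (so a half turn about z gives the same grasp; the last joint's range is limited). The gripper opens to 85 mm and grips with 20 to 120 N. Pads are 22 mm wide; open, the fingers measure 114 mm over their backs; the gripper's body (76 mm by 85 mm) begins 54 mm behind the grasp point. The pads swing forward as they close: fully open they stand 13 mm farther back than shut.
Start: joints at [-1.423, 0.426, 0.074, 1.606, -0.034, 1.111, -0.067], TCP at [0.198, 0.645, 0.239] pointing down, gripper open.
Joint ranges: [-2.85, 2.85], [-0.5, 2.14], [-1.23, 1.37], [0.21, 2.46], [-1.02, 4.16], [0.16, 2.05], [-2.73, 2.73]. Speed limits (rad/s): [1.89, 1.89, 2.39, 2.39, 3.01, 3.01, 3.01].

### API

Orientations are given as [roll, pitch, yaw] about the fixed x, y, z axes, in that order (R = Rz(yaw) Ry(pitch) Rx(roll)).
In Python, from rig import readout, vision, order, robot gives the robot as it stands.
- The arm moves only by the shell command python3 -m inch 'ROWS' [FORCE]. ROWS is a JSON object of lists of equal length, an entry for each row: "dp": the shift along the world's x, y, z in cm, a list of three; "angular": the turn, a rotation vector about the world's x, y, z in rad, a list of three; "hand": the gripper's target within -1 to 1 (fully open at 1, half-way at 0, shut at -1). In form: {"dp": [[dx, dy, dz], ...], "angular": [[rx, ry, rz], ...], "hand": [hand, ...]}. A call has 1 to 5 rows; each row is the pose to reach, as a shift and turn from the pose measured when the call began; what a row does not reach only later rows make up. A row lasts 1/10 s, in which the tool goes at most 50 mm and 8.59 degrees, less where a joint would pass 70% of its speed; a pose out of reach is approached as far as the arm can. A call with a gripper value outside its range is refused whole. The fingers move at their own pace and stop on an object; FORCE is the grip in N (left out, the last holds). Time passes only in rows, so rows that repeat a pose let the fingers close. It gives the time, the measured TCP pose, the force and the opening at its end, in the units of the state.
- readout.get_state(): the state, without advancing time (a new reading comes with each control period).
- vision.read_camera(name): name is "scene" or "side" or "wrist"; returns a dict with "frame" (480x640x3 uint8, red, green, blue), "fx", "fy", "cx", "cy" (pixels), "xyz" and "attitude" of the camera in the world; the wrist camera has in their place "tool_from_camera" (4x4, takes a point from camera to tool coordinates, whose origin is the TCP and whose axes are the flange's). Camera axes: x right, y down, z forward; pixel columns grow to the right and rows downward; lengths in m; the calibration is good to about 2 mm. A picture is of the moment at which its call begins: read the wrist's pose just before it. There is no depth.
- order.job_done(): hands the job in, once; it reports no verdict.
The state is a dict: "clock": time; "joint_pos": joint angles; "qd": joint speeds; "joint_efforts": joint torques, N m; "tool_pos": TCP position; "orientation": TCP orientation; "ft_force": force on the tool from outside, world axes, zero at the start; "ft_torque": the same for the moment, N m; "grip_width": finger opening in m.
Only numpy, scipy, OpenCV 4.12 (cv2) and the standard library are available. Lean on these libraries where they do the work, as an engineer would, in place of code of your own. Each camera call takes 0.05 s, during which the arm holds its last target.

## Working session

There is one attempt and no reset: what is moved stays moved. The work goes in short steps, Python scripts to look and compute and a shell command to move; the robot and the scene stay as the last step left them, time stands still between calls to the robot, and variables do not carry over. Pictures are saved under pics/ and viewed, and the job is handed in when it is done.

```bash
ls; mkdir -p pics
cat > h.py <<'E'
import numpy as np, cv2
from rig import readout, vision, order, robot
from scipy.spatial.transform import Rotation as R
def cam(name):
    s=readout.get_state(); c=vision.read_camera(name)
    K=np.array([[c['fx'],0,c['cx']],[0,c['fy'],c['cy']],[0,0,1]])
    if name=='wrist':
        T=np.eye(4);T[:3,:3]=R.from_euler('xyz',s['orientation']).as_matrix();T[:3,3]=s['tool_pos']
        T=T@np.array(c['tool_from_camera'])
        return c['frame'],K,T[:3,:3],T[:3,3]
    a=np.array(c['attitude'])
    M=R.from_euler('xyz',a).as_matrix() if a.size==3 else a
    return c['frame'],K,M,np.array(c['xyz'])
def save(fr,n): cv2.imwrite(n,cv2.cvtColor(fr,cv2.COLOR_RGB2BGR))
def ray(px,K,M,o,z):
    d=M@np.linalg.inv(K)@np.array([px[0],px[1],1.]); return o+d*(z-o[2])/d[2]
def proj(P,K,M,o):
    p=K@(M.T@(np.array(P)-o)); return p[:2]/p[2]
E
python3 - <<'E'
from h import *
print(readout.get_state(), robot.nose_length)
for n in ['scene','side','wrist']:
    f,K,M,o=cam(n); save(f,f'pics/{n}0.png'); print(n,o,M[:,2],K[0,0])
    np.savez(f'{n}0.npz',f=f,K=K,M=M,o=o)
E
```

```text
pics
{'clock': 0.0, 'joint_pos': array([-1.42248613,  0.42668808,  0.07384672,  1.60660984, -0.03410278,
        1.11080062, -0.06709931]), 'qd': array([ 0.00087495, -0.0009241 ,  0.00165649,  0.00272438,  0.00046606,
        0.00050903,  0.00098246]), 'joint_efforts': array([-1.42044627e-05, -9.49812126e+01,  3.76096129e+00, -4.63504350e+01,
        1.93071080e-02,  1.03202846e-02, -2.70354201e-05]), 'tool_pos': array([0.19797057, 0.64490003, 0.23863852]), 'orientation': array([-3.14034881e+00,  8.47587487e-05,  2.84375401e+00]), 'ft_force': array([-1.14724331, -0.285963  , -0.51377607]), 'ft_torque': array([-0.03111009,  0.0057143 , -0.05089116]), 'grip_width': 0.0855818004003375} 0.008
scene [0.86027478 0.29203124 0.75528405] [-0.3445753  -0.44946281 -0.82416688] 436.15532546141725
side [0.17990985 0.36720545 0.56075472] [ 0.5134057  -0.58341613 -0.62931725] 443.0474216911884
wrist [0.1243451  0.66761169 0.37361399] [ 0.28656329 -0.09029568 -0.95379672] 364.41880431896806
```

View pics/scene0.png

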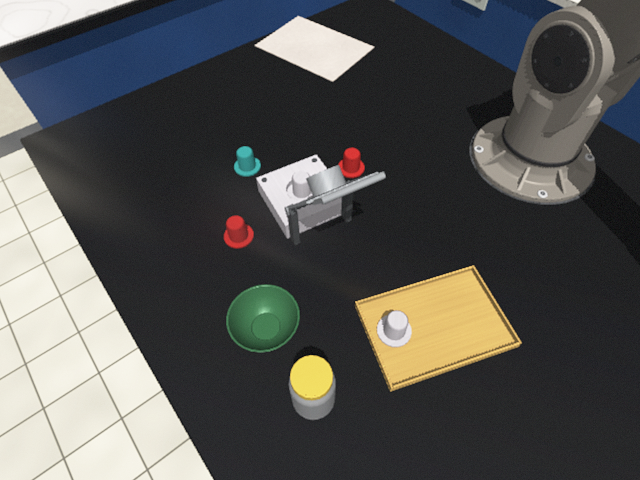

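View pics/side0.png

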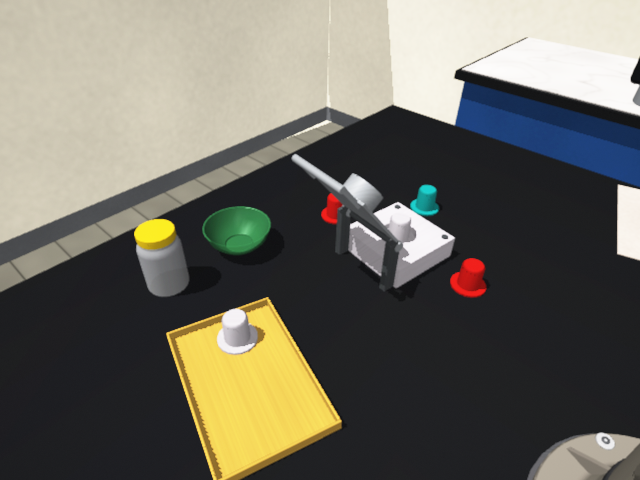

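View pics/wrist0.png

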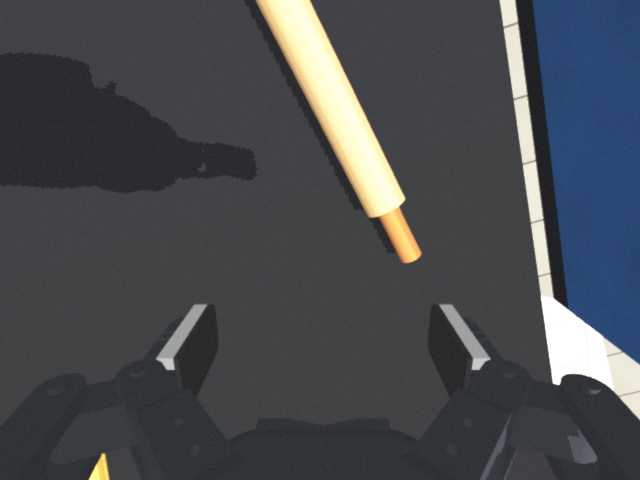

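Candidates for "the cup": white in the die (scene 302,183; side 400,225), white on the tray (scene 396,325), red (351,160) and (236,231), and turquoise (246,160). By the description, I choose the white one in the die. Next is the close crop.

Run:
```python
from h import *
a=np.load('scene0.npz')['f'][135:255,235:395]; b=np.load('side0.npz')['f'][140:300,280:470]
save(cv2.resize(a,None,fx=5,fy=5,interpolation=cv2.INTER_CUBIC),'pics/c1.png')
save(cv2.resize(b,None,fx=3.7,fy=3.7,interpolation=cv2.INTER_CUBIC)[:600],'pics/c2.png')
```

```text
(no output)
```

View pics/c1.png

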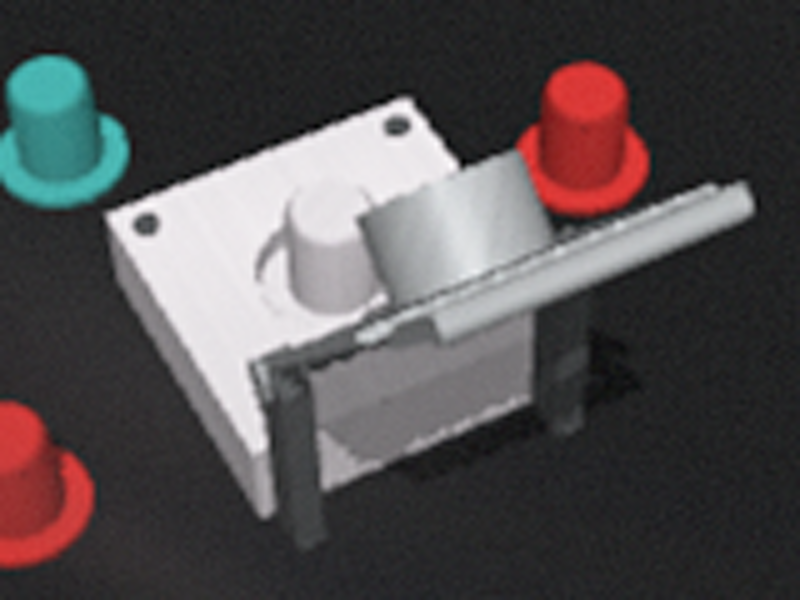

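View pics/c2.png

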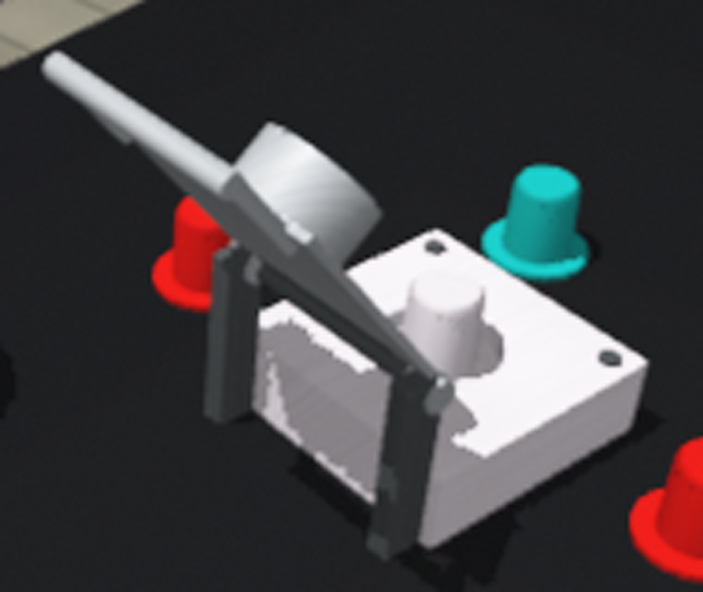

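The crops show the chosen plain metal cup in the cavity: crown top centre at scene (302.2,176.4) and side (400.8,220). The die's back corners are at scene (256,178) and (317,154.5), and side (397.5,202.3) and (455,237.3). The bar ends are also visible.

```bash
cat >> h.py <<'E'
def tri(p1,c1,p2,c2):
    A=[];b=[]
    ds=[];os=[]
    for p,(K,M,o) in((p1,c1),(p2,c2)):
        d=M@np.linalg.inv(K)@np.array([*p,1.]);d/=np.linalg.norm(d)
        Q=np.eye(3)-np.outer(d,d);A.append(Q);b.append(Q@o);ds.append(d);os.append(o)
    X=np.linalg.lstsq(np.vstack(A),np.hstack(b),rcond=None)[0]
    n=np.cross(*ds);n/=np.linalg.norm(n)
    return X,abs(n@(os[0]-os[1]))
def load(n):
    z=np.load(n);return z['f'],(z['K'],z['M'],z['o'])
E
python3 - <<'E'
from h import *
np.set_printoptions(precision=4,suppress=True)
S,cs=load('scene0.npz');D,cd=load('side0.npz')
def two(n,p,q,z):
    print(n,ray(p,*cs,z)[:2],ray(q,*cd,z)[:2],*tri(p,cs,q,cd))
two('A',(256,178),(397.5,202.3),.045)
two('B',(317,154.5),(455,237.3),.045)
two('cuptop',(302.2,176.4),(400.8,220),.081)
# bar ends
print('bar e', [ (235+x/5,135+y/5) for x,y in((742,198),(440,325))],[(280+x/3.7,140+y/3.7) for x,y in((55,65),(232,190))])
two('bar1',(235+742/5,135+198/5),(280+232/3.7,140+190/3.7),.243)
two('bar2',(235+440/5,135+325/5),(280+55/3.7,140+65/3.7),.243)
# tray
for nm,f,c in(('scene',S,cs),('side',D,cd)):
    h=cv2.cvtColor(f,cv2.COLOR_RGB2HSV)
    m=cv2.inRange(h,(12,80,60),(30,255,255))
    m[:250]=0
    if nm=='scene': m[:,:350]=0
    m=cv2.morphologyEx(m,cv2.MORPH_OPEN,np.ones((3,3)))
    cn=max(cv2.findContours(m,cv2.RETR_EXTERNAL,cv2.CHAIN_APPROX_NONE)[0],key=cv2.contourArea)
    hu=cv2.convexHull(cn); ap=cv2.approxPolyDP(hu,6,True)[:,0]
    print(nm,ap.tolist()); 
    for p in ap: print(ray(p,*c,.018)[:2],ray(p,*c,0)[:2])
E
```

```text
A [ 0.5711 -0.32  ] [ 0.5718 -0.3205] [ 0.5713 -0.3196  0.0456] 0.000154340210559821
B [ 0.4217 -0.2934] [ 0.425  -0.2978] [ 0.4232 -0.2916  0.0486] 0.0019393585216176848
cuptop [ 0.5077 -0.2322] [ 0.5066 -0.2281] [ 0.5077 -0.2317  0.0796] 0.0025446576615828728
bar e [(383.4, 174.6), (323.0, 200.0)] [(294.86486486486484, 157.56756756756758), (342.7027027027027, 191.35135135135135)]
bar1 [ 0.4891 -0.0285] [ 0.489  -0.0273] [ 0.4893 -0.0281  0.2428] 0.0008678212386169779
bar2 [ 0.5968 -0.0473] [ 0.6   -0.049] [ 0.5976 -0.0464  0.2448] 0.0003554744309989575
scene [[474, 265], [519, 346], [389, 390], [355, 301]]
[0.3517 0.1203] [0.3393 0.1161]
[0.4187 0.2796] [0.4079 0.2793]
[0.6495 0.1938] [0.6444 0.1914]
[0.5867 0.0342] [0.58   0.0279]
side [[268, 297], [341, 428], [240, 479], [213, 479], [166, 332]]
[0.5868 0.0334] [0.6003 0.0223]
[0.3479 0.1261] [0.3535 0.1181]
[0.3942 0.2541] [0.4013 0.2504]
[0.4173 0.2755] [0.4251 0.2724]
[0.6459 0.1915] [0.6614 0.1856]
```

```bash
python3 -m inch '{"dp": [[5,0,4],[10,-2,8],[13,-6,12],[16,-10,12],[19,-14,12]], "angular": [[0,0,0.05],[0,0,0.1],[0,0,0.13],[0,0,0.13],[0,0,0.13]], "hand": [1,1,1,1,1]}' 30
python3 -m inch '{"dp": [[2,-4,0],[4,-8,0],[6,-12,0],[7,-16,0],[8,-20,0]], "angular": [[0,0,0],[0,0,0],[0,0,0],[0,0,0],[0,0,0]], "hand": [1,1,1,1,1]}'
```

```text
clock: 0.65
tool_pos: [0.3675, 0.5315, 0.3558]
orientation: [3.141, 0.001, 2.974]
ft_force: [0.6, 0.7, 0.9]
grip_width: 0.0855
clock: 1.15
tool_pos: [0.4478, 0.3295, 0.3555]
orientation: [3.141, 0.0, 2.974]
ft_force: [1.3, 0.4, -0.4]
grip_width: 0.0856
```

```bash
python3 -m inch '{"dp": [[1,-5,1],[2,-10,1],[3,-15,1],[4,-20,1],[5,-24,1]], "angular": [[0,0,0],[0,0,0],[0,0,0],[0,0,0],[0,0,0]], "hand": [1,1,1,1,1]}'
python3 -m inch '{"dp": [[0.5,-5,0],[0.5,-10,0],[1,-15,0],[1,-20,0],[1,-25,0]], "angular": [[0,0,0],[0,0,0],[0,0,0],[0,0,0],[0,0,0]], "hand": [1,1,1,1,1]}'
python3 -m inch '{"dp": [[0,-3,0],[0,-6,0],[0,-6,0],[0,-6,0]], "angular": [[0,0,0],[0,0,0],[0,0,0],[0,0,0]], "hand": [1,1,1,1]}'
python3 - <<'E'
from h import *
for n in ['scene','side','wrist']:
    f,K,M,o=cam(n); save(f,f'pics/{n}1.png'); np.savez(f'{n}1.npz',f=f,K=K,M=M,o=o)
print(readout.get_state()['joint_pos'])
E
```

```text
clock: 1.65
tool_pos: [0.4976, 0.0872, 0.3657]
orientation: [3.14, 0.001, 2.973]
ft_force: [0.8, 0.3, -0.3]
grip_width: 0.0857
clock: 2.15
tool_pos: [0.5071, -0.162, 0.3658]
orientation: [3.14, 0.001, 2.974]
ft_force: [1.1, 0.2, -0.5]
grip_width: 0.0852
clock: 2.55
tool_pos: [0.5069, -0.2224, 0.3656]
orientation: [3.14, 0.001, 2.972]
ft_force: [0.6, 0.1, -0.8]
grip_width: 0.0853
[-0.31901931  0.14510108  0.70156627  1.74581091 -0.09955628  1.28556166
  1.80986864]
```

View pics/wrist1.png

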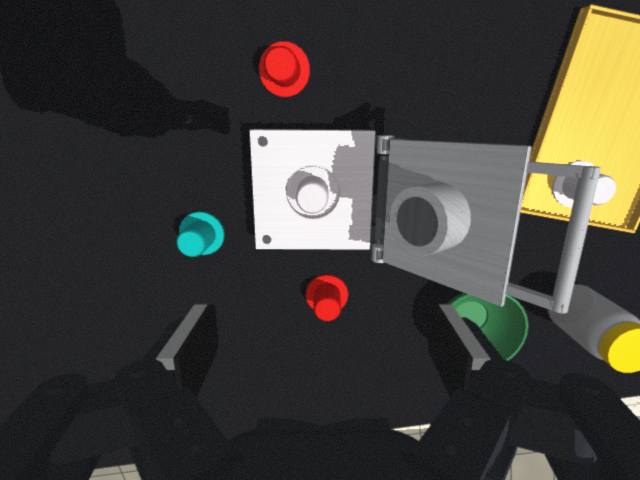

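The wrist view shows the die with corners near (250,130), (375,130), (256,249) and (375,249), the cup top at about (312,194), and the cavity ring at about (312,191). I'll refine these.

Run:
```python
from h import *
f,c=load('wrist1.npz')
save(cv2.resize(f[120:260,235:385],None,fx=4,fy=4,interpolation=cv2.INTER_CUBIC),'pics/w1c.png')
for p in((250,130),(375,130),(256,249)): print(ray(p,*c,.045))
print('top',ray((312,194),*c,.081))
```

```text
[ 0.42421294 -0.2952611   0.045     ]
[ 0.44915046 -0.14755714  0.045     ]
[ 0.5728298 -0.3214835  0.045    ]
top [ 0.50638025 -0.23344543  0.081     ]
```

View pics/w1c.png

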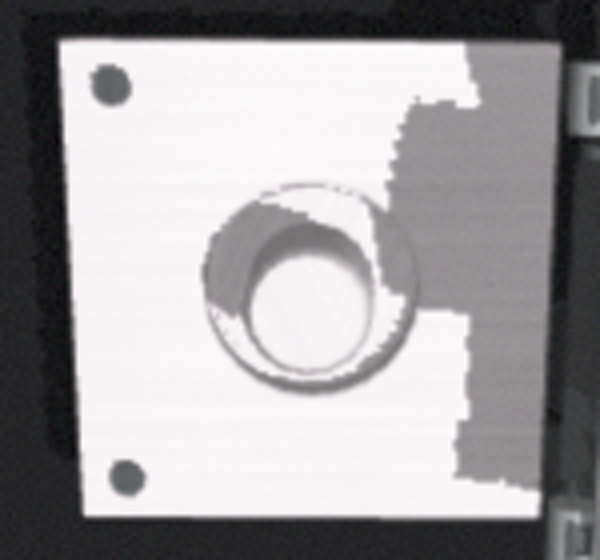

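```bash
python3 -m inch '{"dp": [[0.3,-1,-4],[0.3,-1.1,-8],[0.3,-1.1,-12],[0.3,-1.1,-16],[0.3,-1.1,-20]], "angular": [[0,0,0],[0,0,0],[0,0,0],[0,0,0],[0,0,0]], "hand": [1,1,1,1,1]}'
python3 - <<'E'
from h import *
for n in ['scene','side','wrist']:
    f,K,M,o=cam(n); save(f,f'pics/{n}2.png'); np.savez(f'{n}2.npz',f=f,K=K,M=M,o=o)
E
```

```text
clock: 3.2
tool_pos: [0.5106, -0.2307, 0.1643]
orientation: [3.139, 0.001, 2.977]
ft_force: [1.1, 0.5, 0.1]
grip_width: 0.0853
```

View pics/wrist2.png

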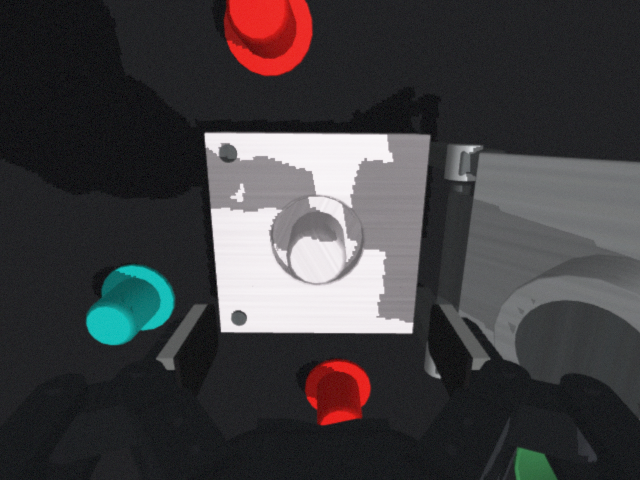

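View pics/side2.png

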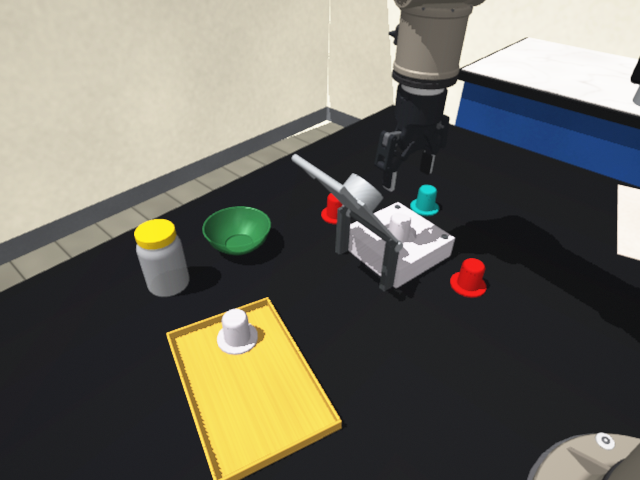

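Run:
```python
from h import *
f,c=load('wrist2.npz')
save(cv2.resize(f[180:300,250:390],None,fx=5,fy=5,interpolation=cv2.INTER_CUBIC),'pics/w2c.png')
d,cd=load('side2.npz'); print(proj((.5106,-.2307,.1643),*cd))
for p in((205,133),(429,135),(221,332),(412,333)): print(ray(p,*c,.045))
```

```text
[406.1883874  179.57741509]
[ 0.42443943 -0.29523952  0.045     ]
[ 0.45021297 -0.14844159  0.045     ]
[ 0.5723829  -0.32162589  0.045     ]
[ 0.59809765 -0.17361066  0.045     ]
```

View pics/w2c.png

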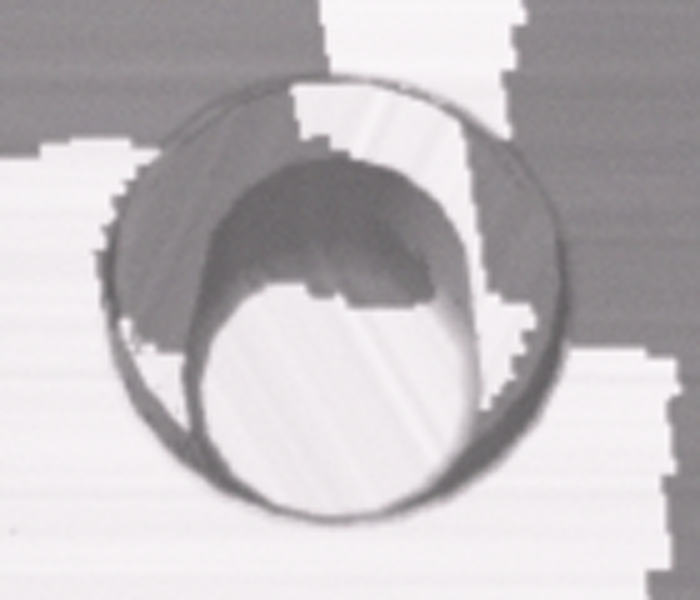

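```bash
python3 - <<'E'
from h import *
f,c=load('wrist2.npz')
print(ray((317.2,260),*c,.081))
E
python3 -m inch '{"dp": [[0,-0.3,-2],[0,-0.3,-4],[0,-0.3,-6],[0,-0.3,-8]], "angular": [[0,0,0],[0,0,0],[0,0,0],[0,0,0]], "hand": [1,1,1,1]}'
```

```text
[ 0.5122077  -0.23414696  0.081     ]
clock: 3.75
tool_pos: [0.5114, -0.2337, 0.0866]
orientation: [3.139, 0.0, 2.977]
ft_force: [0.7, -0.0, 0.4]
grip_width: 0.0856
```

```bash
python3 -m inch '{"dp": [[0,0,-1.5],[0,0,-2.7],[0,0,-2.7],[0,0,-2.7]], "angular": [[0,0,0],[0,0,0],[0,0,0],[0,0,0]], "hand": [1,1,1,1]}'
python3 -m inch '{"dp": [[0,0,0],[0,0,0],[0,0,0],[0,0,0],[0,0,0]], "angular": [[0,0,0],[0,0,0],[0,0,0],[0,0,0],[0,0,0]], "hand": [0.5,0.3,0.1,-0.3,-1]}' 30
python3 -m inch '{"dp": [[0,0,0],[0,0,0],[0,0,0],[0,0,0],[0,0,0]], "angular": [[0,0,0],[0,0,0],[0,0,0],[0,0,0],[0,0,0]], "hand": [-1,-1,-1,-1,-1]}'
```

```text
clock: 4.15
tool_pos: [0.5119, -0.2339, 0.0604]
orientation: [3.139, 0.001, 2.977]
ft_force: [1.0, -0.5, -0.2]
grip_width: 0.0857
clock: 4.65
tool_pos: [0.512, -0.2339, 0.0609]
orientation: [3.139, 0.001, 2.977]
ft_force: [-2.4, 2.3, 9.5]
grip_width: 0.0387
clock: 5.15
tool_pos: [0.5121, -0.2339, 0.061]
orientation: [3.139, 0.002, 2.977]
ft_force: [-0.2, 0.8, 2.6]
grip_width: 0.0387
```

```bash
python3 -m inch '{"dp": [[0,0,0.7],[0,0,1.5],[0,0,2.5],[0,0,4],[0,0,5.5]], "angular": [[0,0,0],[0,0,0],[0,0,0],[0,0,0],[0,0,0]], "hand": [-1,-1,-1,-1,-1]}'
python3 - <<'E'
from h import *
f,K,M,o=cam('side'); save(cv2.resize(f[100:320,280:500],None,fx=2.7,fy=2.7),'pics/s3.png')
f,K,M,o=cam('wrist'); save(f,'pics/w3.png')
E
```

```text
clock: 5.65
tool_pos: [0.5122, -0.234, 0.1175]
orientation: [3.139, 0.002, 2.977]
ft_force: [0.3, 0.1, -1.5]
grip_width: 0.0385
```

View pics/s3.png

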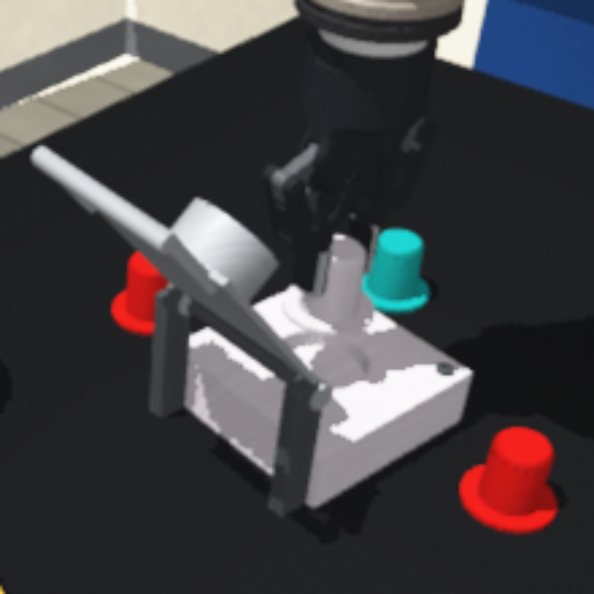

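View pics/w3.png

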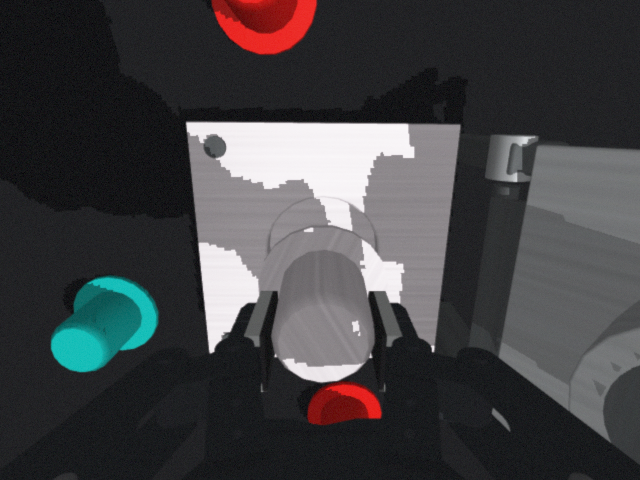

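The cup is held upright between the pads and clear of the cavity. Now over the lid to the tray.

```bash
python3 -m inch '{"dp": [[0,0,4],[0,0,9],[0,0,14],[0,0,19],[0,0,24]], "angular": [[0,0,0],[0,0,0],[0,0,0],[0,0,0],[0,0,0]], "hand": [-1,-1,-1,-1,-1]}'
python3 -m inch '{"dp": [[0,2,1],[0,5,1],[0,10,1],[-0.5,14,1],[-1,18,1]], "angular": [[0,0,0],[0,0,0],[0,0,0],[0,0,0],[0,0,0]], "hand": [-1,-1,-1,-1,-1]}'
python3 -m inch '{"dp": [[-1,5,0],[-2,9,0],[-3,14,0],[-4,18,0],[-5,22.5,0]], "angular": [[0,0,0],[0,0,0],[0,0,0],[0,0,0],[0,0,0]], "hand": [-1,-1,-1,-1,-1]}'
python3 -m inch '{"dp": [[0,0,0],[0,0,0]], "angular": [[0,0,0],[0,0,0]], "hand": [-1,-1]}'
python3 - <<'E'
from h import *
for n in ['scene','side','wrist']:
    f,K,M,o=cam(n); save(f,f'pics/{n}4.png'); np.savez(f'{n}4.npz',f=f,K=K,M=M,o=o)
E
```

```text
clock: 6.25
tool_pos: [0.5126, -0.2343, 0.361]
orientation: [3.139, 0.005, 2.977]
ft_force: [1.8, 0.5, -0.7]
grip_width: 0.0383
clock: 6.75
tool_pos: [0.502, -0.0527, 0.3712]
orientation: [3.138, 0.006, 2.977]
ft_force: [0.6, -0.7, -0.2]
grip_width: 0.0387
clock: 7.25
tool_pos: [0.4511, 0.1736, 0.3716]
orientation: [3.138, 0.006, 2.977]
ft_force: [1.2, -0.2, 0.2]
grip_width: 0.0385
clock: 7.45
tool_pos: [0.4506, 0.1744, 0.3715]
orientation: [3.138, 0.006, 2.979]
ft_force: [-0.6, -0.4, -1.0]
grip_width: 0.0386
```

View pics/wrist4.png

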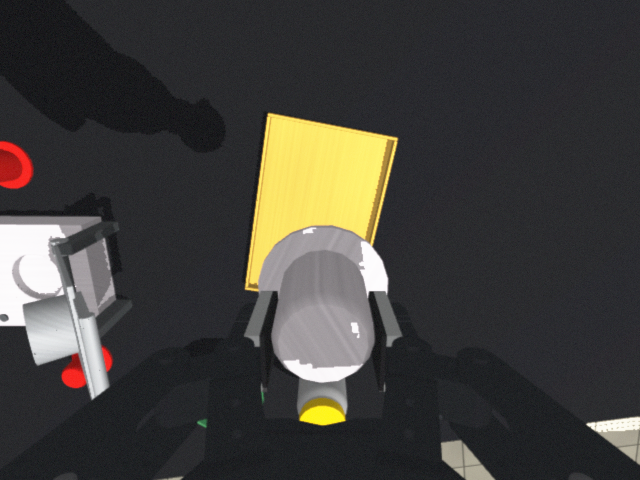

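View pics/side4.png

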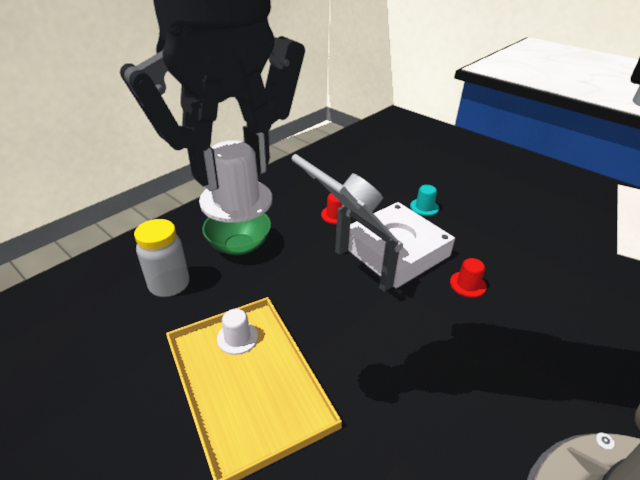

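Run:
```python
from h import *
f,c=load('wrist4.npz')
for p in((268,114),(397,139),(246,289)): print(ray(p,*c,.018))
s,cs=load('scene0.npz'); d,cd=load('side0.npz')
print('traycup', ray((397,316),*cs,.054), ray((235,315),*cd,.054))
```

```text
[0.35462711 0.11929436 0.018     ]
[0.4121814  0.27743325 0.018     ]
[0.58788956 0.03602151 0.018     ]
traycup [0.56165325 0.11434883 0.054     ] [0.56824199 0.11468342 0.054     ]
```

```bash
python3 -m inch '{"dp": [[0,0,-5],[0,0,-10],[0,0,-15],[0,0,-20],[0,0,-23]], "angular": [[0,0,0],[0,0,0],[0,0,0],[0,0,0],[0,0,0]], "hand": [-1,-1,-1,-1,-1]}'
python3 -m inch '{"dp": [[0,0,-3],[0,0,-6],[0,0,-8],[0,0,-9],[0,0,-9]], "angular": [[0,0,0],[0,0,0],[0,0,0],[0,0,0],[0,0,0]], "hand": [-1,-1,-1,-1,-1]}'
python3 - <<'E'
from h import *
for n in ['side','wrist']:
    f,K,M,o=cam(n); save(f,f'pics/{n}5.png')
E
```

```text
clock: 8.1
tool_pos: [0.4505, 0.1706, 0.1388]
orientation: [3.14, 0.005, 2.973]
ft_force: [0.5, 0.3, 0.3]
grip_width: 0.0386
clock: 8.6
tool_pos: [0.4503, 0.1696, 0.0481]
orientation: [3.141, 0.004, 2.972]
ft_force: [-0.0, 1.2, -0.6]
grip_width: 0.0386
```

View pics/side5.png

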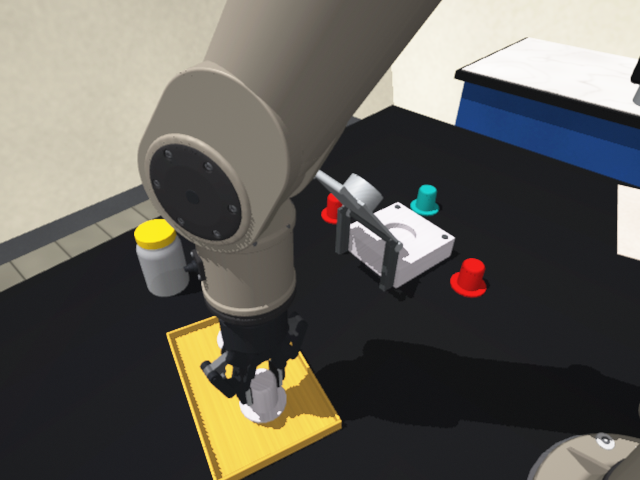

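```bash
python3 -m inch '{"dp": [[0,0,-0.6],[0,0,-1.0],[0,0,-1.2],[0,0,-1.2]], "angular": [[0,0,0],[0,0,0],[0,0,0],[0,0,0]], "hand": [-1,-1,-1,-1]}'
python3 -m inch '{"dp": [[0,0,-0.1],[0,0,-0.2],[0,0,-0.2]], "angular": [[0,0,0],[0,0,0],[0,0,0]], "hand": [-1,-1,-1]}'
```

```text
clock: 9.1
tool_pos: [0.4509, 0.1703, 0.0374]
orientation: [3.14, 0.005, 2.973]
ft_force: [0.3, -0.6, -0.8]
grip_width: 0.0386
clock: 9.4
tool_pos: [0.4509, 0.1703, 0.0354]
orientation: [3.14, 0.005, 2.973]
ft_force: [0.2, -0.1, 0.1]
grip_width: 0.0384
```

```bash
python3 -m inch '{"dp": [[0,0,-0.1],[0,0,-0.15],[0,0,-0.15]], "angular": [[0,0,0],[0,0,0],[0,0,0]], "hand": [-1,-1,-1]}'
python3 -m inch '{"dp": [[0,0,-0.1],[0,0,-0.1],[0,0,-0.1]], "angular": [[0,0,0],[0,0,0],[0,0,0]], "hand": [-1,-1,-1]}'
```

```text
clock: 9.7
tool_pos: [0.451, 0.1703, 0.034]
orientation: [3.14, 0.005, 2.973]
ft_force: [0.5, -0.7, 2.6]
grip_width: 0.0385
clock: 10.0
tool_pos: [0.4511, 0.1703, 0.0338]
orientation: [3.139, 0.005, 2.972]
ft_force: [-7.4, -2.7, 28.3]
grip_width: 0.0386
```

```bash
python3 -m inch '{"dp": [[0,0,0.05],[0,0,0.05]], "angular": [[0,0,0],[0,0,0]], "hand": [-1,-1]}'
```

```text
clock: 10.2
tool_pos: [0.4512, 0.1704, 0.0344]
orientation: [3.139, 0.005, 2.972]
ft_force: [0.4, 0.1, -0.3]
grip_width: 0.0381
```

```bash
python3 -m inch '{"dp": [[0,0,0],[0,0,0],[0,0,0],[0,0,0],[0,0,0]], "angular": [[0,0,0],[0,0,0],[0,0,0],[0,0,0],[0,0,0]], "hand": [0.05,0.2,0.4,0.7,1]}'
python3 -m inch '{"dp": [[0,0,0],[0,0,0],[0,0,0],[0,0,0]], "angular": [[0,0,0],[0,0,0],[0,0,0],[0,0,0]], "hand": [1,1,1,1]}'
python3 - <<'E'
from h import *
for n in ['wrist']:
    f,K,M,o=cam(n); save(f,f'pics/{n}6.png')
E
```

```text
clock: 10.7
tool_pos: [0.4511, 0.1704, 0.0344]
orientation: [3.139, 0.005, 2.972]
ft_force: [0.2, -0.1, -0.1]
grip_width: 0.0841
clock: 11.1
tool_pos: [0.4511, 0.1704, 0.0344]
orientation: [3.139, 0.005, 2.972]
ft_force: [-0.6, 0.6, -0.2]
grip_width: 0.0854
```

View pics/wrist6.png

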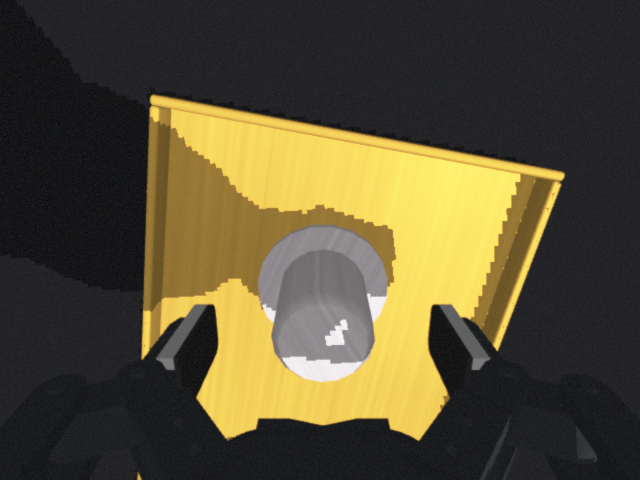

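The cup stands released in the tray's free half, with the pads clear of it. I'm retracting straight up.

```bash
python3 -m inch '{"dp": [[0,0,3],[0,0,7],[0,0,12],[0,0,17],[0,0,22]], "angular": [[0,0,0],[0,0,0],[0,0,0],[0,0,0],[0,0,0]], "hand": [1,1,1,1,1]}'
python3 -m inch '{"dp": [[0,0,5],[0,0,10],[0,0,13],[0,0,13]], "angular": [[0,0,0],[0,0,0],[0,0,0],[0,0,0]], "hand": [1,1,1,1]}'
python3 - <<'E'
from h import *
for n in ['scene','side','wrist']:
    f,K,M,o=cam(n); save(f,f'pics/{n}7.png'); np.savez(f'{n}7.npz',f=f,K=K,M=M,o=o)
E
```

```text
clock: 11.65
tool_pos: [0.4507, 0.17, 0.2566]
orientation: [3.139, 0.006, 2.972]
ft_force: [0.1, 1.3, -0.0]
grip_width: 0.0856
clock: 12.05
tool_pos: [0.452, 0.1704, 0.391]
orientation: [3.134, 0.01, 2.972]
ft_force: [-0.2, -0.5, -0.4]
grip_width: 0.0853
```

View pics/side7.png

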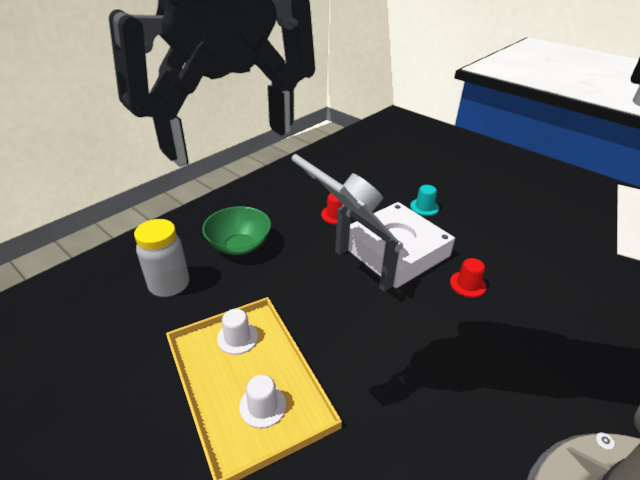

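View pics/wrist7.png

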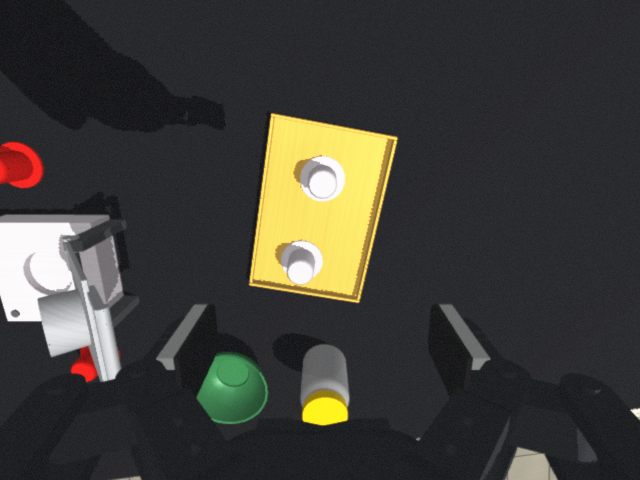

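```bash
python3 -m inch '{"dp": [[2,-4.5,0],[4,-9,-1],[6,-13.5,-2],[8,-18,-3],[9.2,-20.8,-4]], "angular": [[0,0,0],[0,0,0],[0,0,0],[0,0,0],[0,0,0]], "hand": [1,1,1,1,1]}'
python3 -m inch '{"dp": [[0,0,0],[0,0,0]], "angular": [[0,0,0],[0,0,0]], "hand": [1,1]}'
python3 - <<'E'
from h import *
s=readout.get_state()
Rc=R.from_euler('xyz',s['orientation']);Rt=R.from_euler('xyz',[np.pi,0,2.974])
print((Rt*Rc.inv()).as_rotvec(),s['joint_pos'])
for n in ['scene','side','wrist']:
    f,K,M,o=cam(n); save(f,f'pics/{n}8.png'); np.savez(f'{n}8.npz',f=f,K=K,M=M,o=o)
E
```

```text
clock: 12.7
tool_pos: [0.5425, -0.0418, 0.3445]
orientation: [3.141, 0.004, 2.969]
ft_force: [0.1, 0.5, 0.1]
grip_width: 0.0853
clock: 12.9
tool_pos: [0.5418, -0.0426, 0.3429]
orientation: [-3.141, 0.001, 2.967]
ft_force: [-0.2, 0.1, -0.6]
grip_width: 0.0857
[0.00089247 0.00110914 0.00659912] [-0.58168018  0.13261845  0.60897877  1.79688841 -0.07926225  1.23556594
  1.44581136]
```

View pics/wrist8.png

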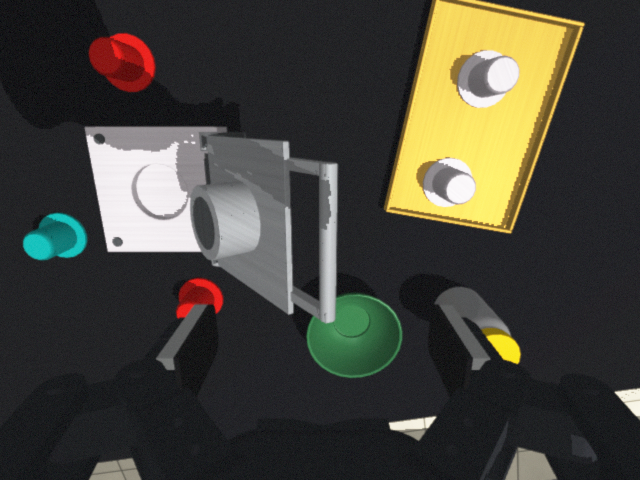

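View pics/scene8.png

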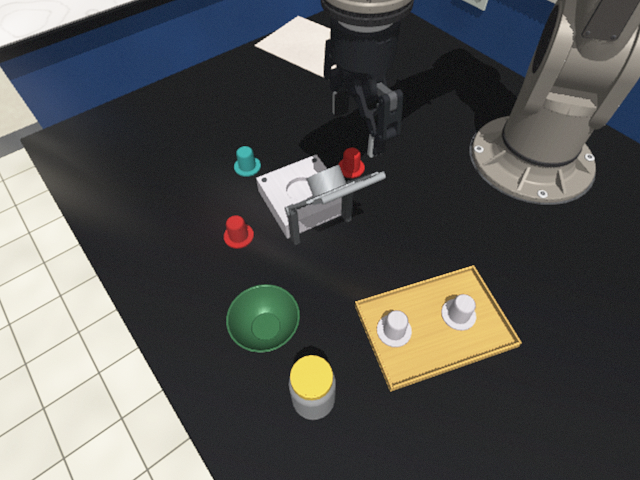

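The wrist view shows the bar from (328,165) to (327,320). I'll check that against the prediction.

Run:
```python
from h import *
f,c=load('wrist8.npz')
a=ray((328,166),*c,.243);b=ray((327,319),*c,.243);print(a,b,(a+b)/2,np.linalg.norm(a-b))
print(proj((.5446,-.0381,.2428),*c))
```

```text
[ 0.49243118 -0.02903394  0.243     ] [ 0.60098456 -0.04809979  0.243     ] [ 0.54670787 -0.03856686  0.243     ] 0.1102149846347233
[327.62186268 244.53986585]
```

```bash
python3 -m inch '{"dp": [[0.2,0.4,-2],[0.3,0.45,-4],[0.3,0.45,-6],[0.3,0.45,-8],[0.3,0.45,-8]], "angular": [[0,0,0.006],[0,0,0.006],[0,0,0.006],[0,0,0.006],[0,0,0.006]], "hand": [1,1,1,1,1]}' 25
python3 - <<'E'
from h import *
f,K,M,o=cam('wrist'); save(f,'pics/wrist9.png')
f,K,M,o=cam('side'); save(cv2.resize(f[80:300,230:470],None,fx=2.7,fy=2.7),'pics/s9.png')
E
```

```text
clock: 13.55
tool_pos: [0.544, -0.0347, 0.2624]
orientation: [3.141, 0.0, 2.979]
ft_force: [0.4, 1.1, 0.7]
grip_width: 0.0854
```

View pics/wrist9.png

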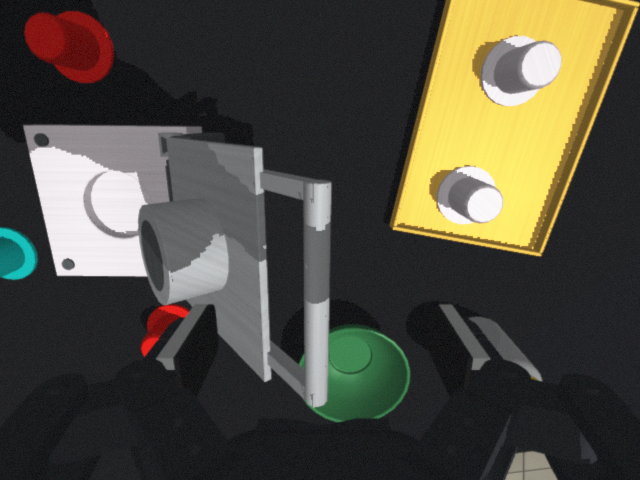

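View pics/s9.png

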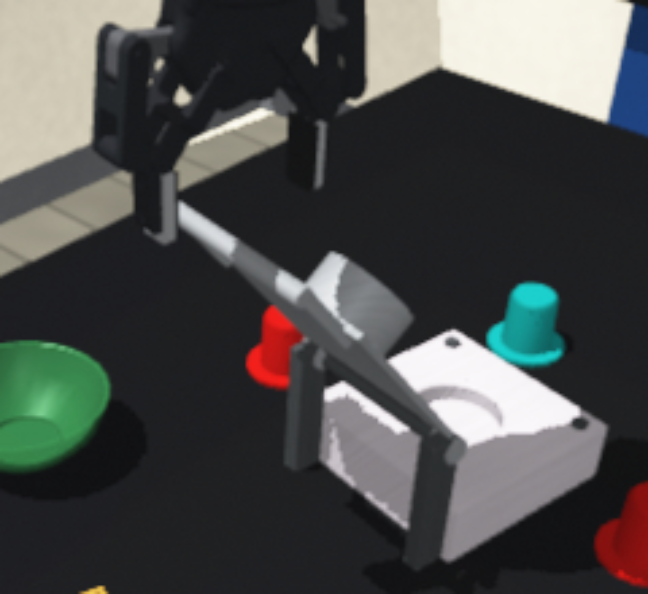

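```bash
python3 -m inch '{"dp": [[0,-0.35,-1],[0,-0.35,-2],[0,-0.35,-3],[0,-0.35,-3]], "angular": [[0,0,-0.005],[0,0,-0.005],[0,0,-0.005],[0,0,-0.005]], "hand": [1,1,1,1]}' 25
python3 -m inch '{"dp": [[0,0,0],[0,0,0],[0,0,0],[0,0,0],[0,0,0]], "angular": [[0,0,0],[0,0,0],[0,0,0],[0,0,0],[0,0,0]], "hand": [0.5,0.2,0,-0.2,-0.4]}'
```

```text
clock: 14.05
tool_pos: [0.5445, -0.0387, 0.2333]
orientation: [3.141, 0.001, 2.973]
ft_force: [-0.1, -0.3, 0.7]
grip_width: 0.0858
clock: 14.55
tool_pos: [0.5446, -0.0388, 0.2335]
orientation: [3.141, 0.002, 2.973]
ft_force: [-0.1, 0.2, 0.3]
grip_width: 0.0253
```

```bash
python3 -m inch '{"dp": [[0,0,0],[0,0,0],[0,0,0],[0,0,0],[0,0,0]], "angular": [[0,0,0],[0,0,0],[0,0,0],[0,0,0],[0,0,0]], "hand": [-0.6,-0.7,-0.8,-1,-1]}' 25
python3 - <<'E'
from h import *
f,K,M,o=cam('wrist'); save(f,'pics/wrist10.png')
f,K,M,o=cam('side'); save(cv2.resize(f[80:300,230:470],None,fx=2.7,fy=2.7),'pics/s10.png')
# arc targets relative to the start bar (q=2.25)
u=np.array([.167,.986])
for q in np.arange(2.25,1.70,-.07):
    y=-190*(np.cos(q)-np.cos(2.25));z=190*(np.sin(q)-np.sin(2.25)); print(round(q,2),(u*y/10).round(2),round(z/10,2))
q=1.76;y=-190*(np.cos(q)-np.cos(2.25));z=190*(np.sin(q)-np.sin(2.25));print(u*y/10,z/10)
E
```

```text
clock: 15.05
tool_pos: [0.5448, -0.0382, 0.2337]
orientation: [3.14, 0.002, 2.974]
ft_force: [-1.4, 5.8, 4.4]
grip_width: 0.0111
2.25 [-0. -0.] 0.0
2.18 [-0.18 -1.05] 0.8
2.11 [-0.36 -2.15] 1.52
2.04 [-0.56 -3.3 ] 2.16
1.97 [-0.76 -4.49] 2.72
1.9 [-0.97 -5.71] 3.2
1.83 [-1.18 -6.97] 3.58
1.76 [-1.4  -8.24] 3.88
[-1.3964271  -8.24477315] 3.877541284744248
```

View pics/wrist10.png

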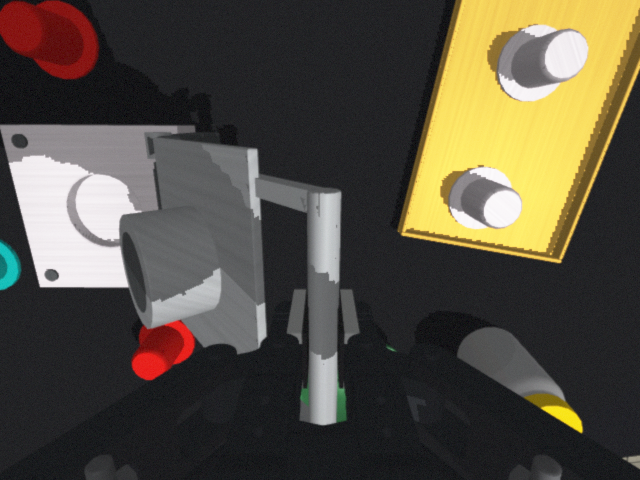

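View pics/s10.png

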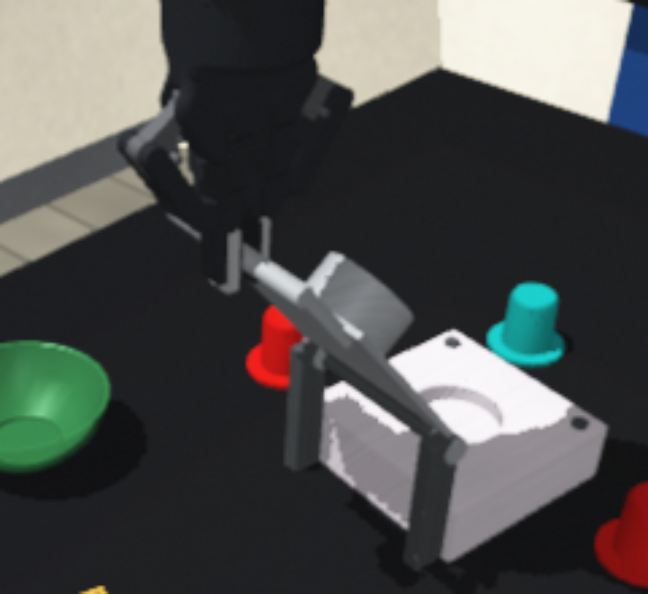

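The bar sits between the pads at (322,330) at 11 mm width. Swinging it forward along the arc.

```bash
python3 -m inch '{"dp": [[-0.07,-0.41,0.33],[-0.14,-0.84,0.65],[-0.22,-1.27,0.95],[-0.29,-1.71,1.24],[-0.36,-2.15,1.52]], "angular": [[0,0,0],[0,0,0],[0,0,0],[0,0,0],[0,0,0]], "hand": [-1,-1,-1,-1,-1]}'
python3 -c "
import sys;sys.path.insert(0,'.')
from h import *
p=readout.get_state()['tool_pos'];print(p, p-np.array([.5448,-.0385,.2335]))"
```

```text
clock: 15.65
tool_pos: [0.5411, -0.0597, 0.2495]
orientation: [3.139, 0.002, 2.974]
ft_force: [-3.2, 7.2, 6.1]
grip_width: 0.011
[ 0.54109679 -0.05972809  0.24945041] [-0.00370321 -0.02122809  0.01595041]
```

```bash
python3 -m inch '{"dp": [[-0.12,-0.68,0.4],[-0.23,-1.38,0.76],[-0.36,-2.1,1.1],[-0.48,-2.82,1.4],[-0.6,-3.56,1.67]], "angular": [[0,0,0],[0,0,0],[0,0,0],[0,0,0],[0,0,0]], "hand": [-1,-1,-1,-1,-1]}'
python3 - <<'E'
from h import *
for n in ['side','wrist']:
    f,K,M,o=cam(n); save(f,f'pics/{n}11.png'); np.savez(f'{n}11.npz',f=f,K=K,M=M,o=o)
p=readout.get_state()['tool_pos'];print(p, p-np.array([.5448,-.0385,.2335]))
E
```

```text
clock: 16.15
tool_pos: [0.5348, -0.0961, 0.2664]
orientation: [3.139, 0.002, 2.973]
ft_force: [-0.2, 3.2, 1.1]
grip_width: 0.0111
[ 0.53475584 -0.09677303  0.26657931] [-0.01004416 -0.05827303  0.03307931]
```

View pics/wrist11.png

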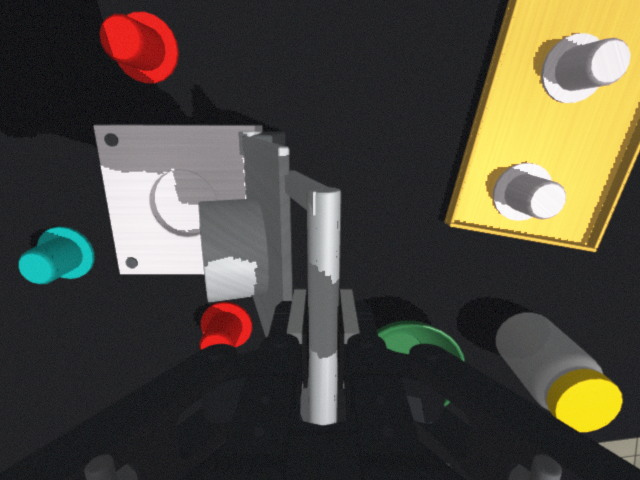

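View pics/side11.png

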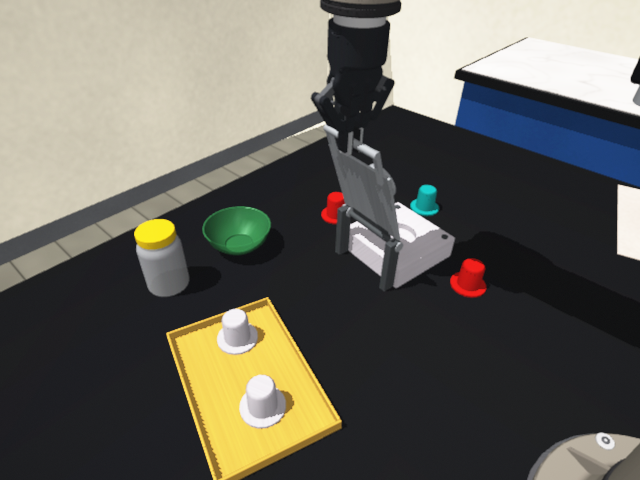

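```bash
python3 -m inch '{"dp": [[-0.1,-0.55,0.15],[-0.2,-1.15,0.31],[-0.28,-1.7,0.43],[-0.36,-2.1,0.51],[-0.4,-2.4,0.57]], "angular": [[0,0,0],[0,0,0],[0,0,0],[0,0,0],[0,0,0]], "hand": [-1,-1,-1,-1,-1]}'
python3 -m inch '{"dp": [[0,0,0],[0,0,0],[0,0,0],[0,0,0],[0,0,0]], "angular": [[0,0,0],[0,0,0],[0,0,0],[0,0,0],[0,0,0]], "hand": [-1,-1,-1,-1,-1]}' 30
python3 - <<'E'
from h import *
for n in ['side','wrist','scene']:
    f,K,M,o=cam(n); save(f,f'pics/{n}12.png'); np.savez(f'{n}12.npz',f=f,K=K,M=M,o=o)
s=readout.get_state();p=s['tool_pos'];print(p, p-np.array([.5448,-.0385,.2335]),s['ft_force'],s['grip_width'])
h=np.array([.5113,-.2347,0])+np.r_[.08*np.array([.167,.986]),.095]
b=p+[0,0,.0105]; d=b-h; print('q',np.pi/2+np.arctan2(d[:2]@[.167,.986],d[2]),np.linalg.norm(d))
E
```

```text
clock: 16.75
tool_pos: [0.5304, -0.1213, 0.2722]
orientation: [3.14, 0.001, 2.972]
ft_force: [-2.3, 3.3, 2.7]
grip_width: 0.011
clock: 17.25
tool_pos: [0.5305, -0.1212, 0.2722]
orientation: [3.14, 0.001, 2.972]
ft_force: [-2.8, 1.9, 3.7]
grip_width: 0.0111
[ 0.530473   -0.12122665  0.27218264] [-0.014327   -0.08272665  0.03868264] [-3.18723207  1.96574177  4.65451253] 0.0111716651515557
q 1.7555745267700886 0.19093261448553683
```

View pics/side12.png

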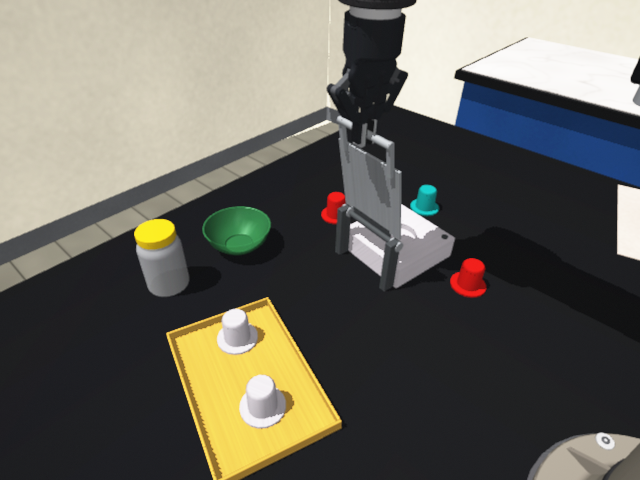

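View pics/wrist12.png

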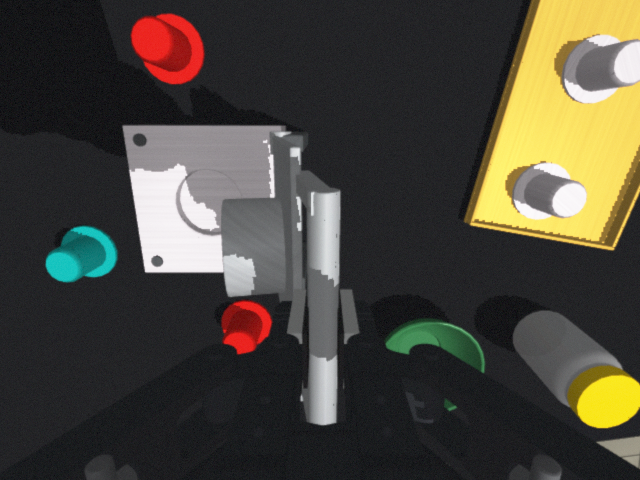

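View pics/scene12.png

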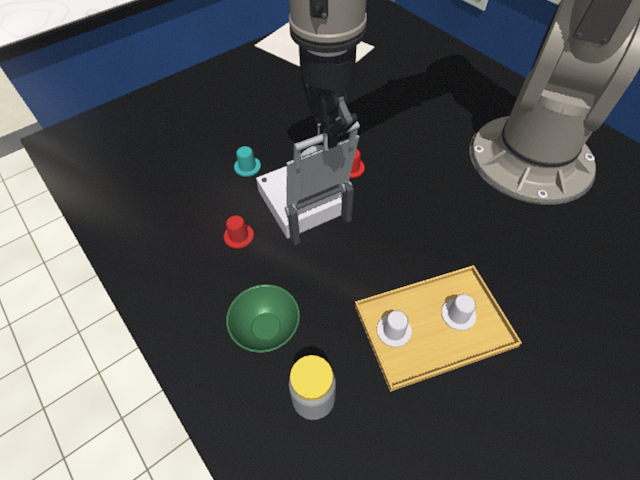

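The lid stands at about 1.756 rad with the bar gripped at 11 mm and a radius check of 191 mm. Both cups stand (side 235,330 and 262,400), and the bowl and jar look unmoved. Handing in.

```bash
python3 -c "
from rig import order,readout
print(order.job_done()); s=readout.get_state(); print(s['clock'],s['tool_pos'],s['grip_width'])"
```

```text
the job is handed in; nothing more can be done
None
the job is handed in; nothing more can be done
```

I lifted the cup out of the die, carried it over the lid and set it upright on its brim in the free half of the tray. I released it there, then gripped the lid's bar and swung the lid forward to its balance point. I handed the job in at about 17.4 s with the arm still holding the bar.

**Last checks:**
- **Lid:** the angle worked out from the tool position was 1.756 rad against the 1.76 target. The bar came out 190.9 mm from the hinge against 190 mm, and the pads were closed on it at 11.1 mm with a 30 N grip setting. The tool did not move over a half-second hold.
- **Cups and other things:** the cup stands upright, untouched, about 53 mm from the tray's middle on the free side. The other cup, the bowl and the jar look unmoved in the images; I did not measure them again.

**Off plan:** setting the cup down briefly read 28 N of downward press, because the arm is stiff. I backed off 0.5 mm before opening the fingers. The forces at the bar read 2 to 7 N, more than the 3 N stated, probably because the grip was not quite centred.

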